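# Close the capsule box and snap its four clips down

## Task

Put the lid on the open capsule box so that it sits fully home all round, then flip all four of its side clips down until each snaps shut against the box. Leave the box standing about where it is, do not push or knock over the other things on the trolley, and let go of everything at the end.

Things in the scene. Friction and masses are not known exactly. Their poses are not given: they have to be found in the camera images.
- box: Loose white stoneware box, open on top, full of coffee capsules: outside 160 mm along its x, 120 mm along y, 80 mm high, walls 5 mm (mouth 150 x 110 mm), about 1.2 kg. Origin: centre of its underside, z up. At the middle of each side a lug stands 8 mm out of the wall, 60 to 64 mm above the underside; a shut clip hooks under it. It may be turned by up to 20 degrees.
- box_rim (a point): Centre of the box's mouth at the height of the rim, 80 mm above its underside; axes as the box's.
- lid_handle (a point): Centre of the bar of the lid's bridge handle; axes as the lid's (x along the long side, z up). The bar is 90 mm along x, 16 mm wide along y, 14 mm high; its centre is 25 mm above the top of the lid's plate and 45 mm above the underside of its plug. The lid starts lying the right way up on the trolley, turned by up to 20 degrees.
- lid_seat (a point): Centre of the underside of the lid's plate, which rests on the box's rim when home (this point then meets box_rim). Grey plastic lid, 0.4 kg with clips: plate 177 x 137 x 8 mm; below it a plug 12 mm deep, 147 x 107 mm (1.5 mm of play on each side in the mouth), its lowest 6 mm tapering to 138 x 98 mm, so that it guides itself in. Half a turn makes no difference.
- clip_a (a joint): Hinge of the clip on the lid's +x side: 0 = standing out, 10 degrees above level; grows as it is pushed down; 1.745 rad = shut, hanging straight down. Starts between -0.45 and 0.05 (sloping up and out). The hinge rubs a little: the clip stays where it is left until, near 1.5, its hook meets the lug; pressed in there with 2 to 5 N near its free end, it snaps shut and stays. Only with the lid home.
- clip_b (a joint): The same for the clip on the lid's -x side.
- clip_c (a joint): The same for the clip on the lid's +y side.
- clip_d (a joint): The same for the clip on the lid's -y side.
- clip_a_end (a point): Outer (upper) face of clip a, mid-width, 6 mm from its free end. Each clip is a teal flap 62 mm wide, 40 mm long from hinge to free end, 4 mm thick, with a hook on its inner face. Hinge lines of a and b: 91.5 mm from the lid's middle along its x, running along y; of c and d: 71.5 mm along its y, running along x; all 29 mm below the centre of the handle's bar.
- clip_b_end (a point): The same point of clip b.
- clip_c_end (a point): The same point of clip c.
- clip_d_end (a point): The same point of clip d.
- tamper: Steel coffee tamper standing on its 58 mm base, 89 mm high; a bystander. Origin: centre of its underside.
- bowl: Olive wood bowl, 110 mm across, 45 mm high; a bystander. Origin: centre of its underside.
- cup: Blue ceramic espresso cup with a handle, 68 mm across, 58 mm high; a bystander. Origin: centre of its underside.
- frother: Steel milk frother jug with a black press-button lid, 96 mm across, 161 mm high, its handle along its x; a bystander. Origin: centre of its underside.
- grinder: Slim aluminium hand grinder with a crank, 52 mm across, 207 mm high over the crank's knob, which stands 85 mm off along its x; a bystander. Origin: centre of its underside.
Mind the look-alikes: they are no part of the job. What is shaped like the box but purple or yellow is not meant.

How it is judged:
By the outcome, as a careful person would: the job done as asked, in the order asked, and still so for the second after the job is handed in, with the robot touching nothing.
It also fails if it takes over 69 s, if anything falls off the work surface, if the arm or the gripper's body presses on something with over 40 N, if the wrist force passes 120 N, or if a joint passes its speed limit or range.

## Robot

A 6-joint arm with a two-finger parallel gripper is mounted at the origin on the work surface. World frame = base frame: x ahead of the robot, y to its left, z up, the work surface at z = 0. Lengths are in m, angles in rad, forces in N, time in s.
With the tool pointing down it reaches from about 0.275 to 0.875 m from the base axis. Payload 12.5 kg.
Tool frame: the origin (TCP) lies at the very end of the fingers, on their centre line; the grasp point (between the pads) lies 19 mm behind it; x points along the fingers, y is the direction in which the jaws open and shut, and the axes are right-handed (so a half turn about x gives the same grasp; the last joint's range is limited). The gripper opens to 85 mm and grips with 20 to 120 N. Pads are 22 mm wide; open, the fingers measure 114 mm over their backs; the gripper's body (76 mm by 85 mm) begins 54 mm behind the grasp point. The pads swing forward as they close: fully open they stand 13 mm farther back than shut.
Start: joints at [1.059, 0.351, 1.652, -0, 1.139, -0.085], TCP at [0.228, 0.501, 0.231] pointing down, gripper open.
Joint ranges: [-2.75, 2.75], [-0.79, 2.1], [0.01, 2.65], [-1.57, 4.71], [0.07, 3.14], [-2.87, 2.87]. Speed limits (rad/s): [2.22, 2.22, 2.79, 3.14, 3.14, 3.14].

## Interface

Orientations are given as a 3x3 rotation matrix whose columns are the frame's x, y, z axes.
In Python, from bench import manip gives the robot as it stands. Calls block until the motion is done:
- manip.move_ptp(position, orientation): joint-space move of the TCP to a pose.
- manip.move_l(position, attitude=None, max_speed=0.15): straight line of the TCP; attitude=None keeps the orientation; max_speed is the mean speed in m/s.
- manip.move_j(angles): joint-space move.
- manip.set_gripper(opening, effort=None): opening from 0.0 (shut) to 1.0 (fully open); effort is the grip in N (None keeps the last); returns when the fingers have stopped.
- manip.dwell(seconds).
- manip.inverse_kinematics(position, orientation): joint angles nearest the present ones, or None.
- manip.grab_frame(name): name is "side" or "top"; returns (picture, depth): 384x512x3 uint8, red, green, blue; 384x512 float32, m along the optical axis (not along the pixel's ray), 0 where there is no reading.
- manip.get_calibration(name): a dict with "camera_matrix" (3x3 intrinsics, pixels), "k1" (the pictures are not rectified: a ray, as slopes to the right and down, at radius r is drawn at 1 + k1 r^2 times it, then the intrinsics apply), "R" (3x3) and "t" (3): a world point X has camera coordinates R X + t. Camera axes: x right, y down, z forward; pixel columns grow to the right and rows downward; lengths in m; the calibration is good to about 2 mm. A picture is of the moment at which its call begins. get_calibration takes no time and is no camera call.
A pose or a line that the arm cannot do raises manip.Unreachable and nothing moves.
- manip.sign_off(): hands the job in, once; it reports no verdict.
Trained networks look in the newest picture that a camera, given by its name, has taken for a name from the list of things; names that differ only in an ending like _2 or _b are one class to them, and where a whole thing is asked for, a point or a joint stands for the part that bears it (a point fixed in the world has none). Each returns a list of dicts, best first, with "confidence" (0 to 1); they miss things now and then, are a little off and sometimes report something else, mostly with a low value. They report only what shows in the picture. A call takes as long as a camera call. They do not tell look-alikes from the thing itself.
- manip.look_for(camera, name): "at" ([x, y, z] in m, in world coordinates, good to about 4 mm: the middle of the surface that is visible of it).
Readings, each from a call of its own:
- manip.current_time(): time.
- manip.current_qpos(): joint angles.
- manip.current_joint_vel(): joint speeds.
- manip.current_joint_torque(): joint torques, N m.
- manip.current_ee_pos(): TCP position.
- manip.current_tcp_rot(): TCP orientation.
- manip.current_force(): force on the tool from outside, world axes, zero at the start.
- manip.current_ft_torque(): the same for the moment, N m.
- manip.current_grip_width(): opening from 0.0 (shut) to 1.0 (fully open).
Only numpy, scipy, OpenCV 4.12 (cv2) and the standard library are available. Lean on these libraries where they do the work, as an engineer would, in place of code of your own. Each camera call takes 0.05 s, during which the arm holds its last target.

## Working session

There is one attempt and no reset: what is moved stays moved. The work goes in short steps, each a Python script; the robot and the scene stay as the last script left them, time stands still between calls to the robot, and variables do not carry over. Pictures are saved under pics/ and viewed, and the job is handed in when it is done.

```bash
ls; mkdir -p pics; python3 - <<'E'
from bench import manip
import cv2,numpy as np
for c in ["side","top"]:
    p,d=manip.grab_frame(c)
    cv2.imwrite(f"pics/{c}0.png",p[:,:,::-1]); np.savez(f"{c}0.npz",p=p,d=d)
    k=manip.get_calibration(c); print(c,k)
    for n in ["box","lid_handle","clip_a_end","tamper","bowl","cup","frother","grinder"]:
        print(c,n,[(np.round(r["at"],3).tolist(),round(r["confidence"],2)) for r in manip.look_for(c,n)])
print(manip.current_time())
E
```

```text
pics
side {'camera_matrix': array([[378.15585542,   0.        , 248.80766202],
       [  0.        , 378.15585542, 189.56783219],
       [  0.        ,   0.        ,   1.        ]]), 'k1': -0.028860190935063573, 'R': array([[-0.85547789,  0.51760587, -0.01554826],
       [ 0.30547625,  0.48017898, -0.82226054],
       [-0.41814094, -0.70817534, -0.5688988 ]]), 't': array([ 0.42943181, -0.12296651,  1.46109804])}
side box [([0.31, 0.581, 0.049], 0.69), ([0.539, 0.185, 0.048], 0.59), ([0.293, 0.303, 0.054], 0.59)]
side lid_handle [([0.532, -0.206, 0.02], 0.84)]
side clip_a_end [([0.633, -0.243, 0.026], 0.41)]
side tamper [([0.474, 0.009, 0.03], 0.77)]
side bowl [([0.761, -0.029, 0.029], 0.98), ([0.566, -0.444, 0.101], 0.16)]
side cup [([0.429, 0.439, 0.034], 0.58)]
side frother [([0.634, 0.481, 0.123], 0.64)]
side grinder [([0.569, -0.45, 0.101], 0.65)]
top {'camera_matrix': array([[367.59965591,   0.        , 258.88796121],
       [  0.        , 367.59965591, 189.57605437],
       [  0.        ,   0.        ,   1.        ]]), 'k1': -0.10162805684281592, 'R': array([[ 5.58748862e-05, -9.99982615e-01, -5.89639837e-03],
       [-9.75647600e-01,  1.23882592e-03, -2.19340435e-01],
       [ 2.19343926e-01,  5.76506254e-03, -9.75630568e-01]]), 't': array([0.03778544, 0.52264925, 1.48716942])}
top box [([0.273, 0.296, 0.051], 0.75), ([0.33, 0.552, 0.047], 0.72), ([0.537, 0.181, 0.051], 0.6)]
top lid_handle [([0.524, -0.21, 0.022], 0.83)]
top clip_a_end [([0.632, -0.24, 0.019], 0.63)]
top tamper []
top bowl [([0.771, -0.014, 0.021], 0.89)]
top cup [([0.433, 0.43, 0.025], 0.75)]
top frother [([0.594, 0.445, 0.152], 0.68)]
top grinder [([0.549, -0.454, 0.148], 0.7)]
0.9
```

View pics/top0.png

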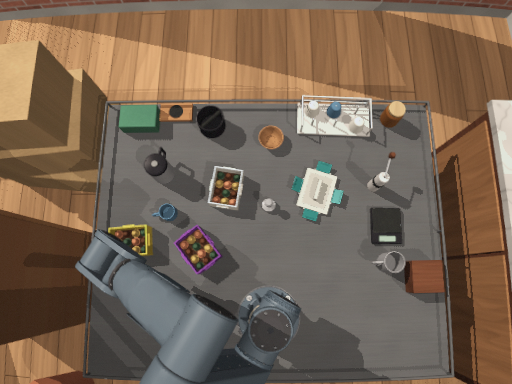

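View pics/side0.png

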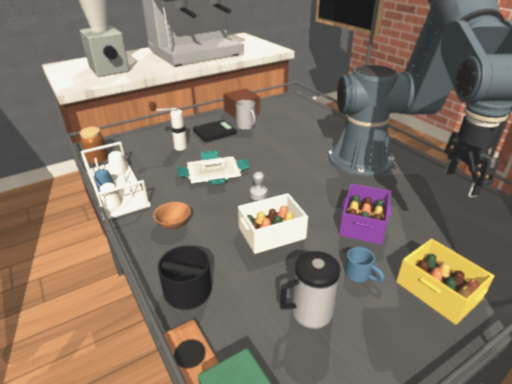

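The white box is at top-view (227,187), the lid at (318,190) and the tamper between them at (269,205). The purple and yellow boxes are decoys. Next I measure the poses from depth.

```bash
cat > h.py <<'E'
from bench import manip
import cv2,numpy as np
def cloud(c,d):
    k=manip.get_calibration(c);K=k["camera_matrix"];R=np.array(k["R"]);t=np.array(k["t"])
    v,u=np.mgrid[:384,:512]
    uv=np.stack([u,v],-1).reshape(-1,1,2).astype(float)
    xy=cv2.undistortPoints(uv,K,np.array([k["k1"],0,0,0,0.])).reshape(384,512,2)
    P=np.dstack([xy*d[...,None],d])
    W=(P-t)@R
    W[d<=0]=np.nan
    return W
def grab(c,n):
    p,d=manip.grab_frame(c)
    cv2.imwrite(f"pics/{n}.png",p[:,:,::-1]); np.savez(f"{n}.npz",p=p,d=d)
    return p,cloud(c,d)
def load(c,n):
    z=np.load(f"{n}.npz");return z["p"],cloud(c,z["d"])
def proj(c,X):
    k=manip.get_calibration(c)
    X=np.atleast_2d(X).astype(float)
    return cv2.projectPoints(X,cv2.Rodrigues(np.array(k["R"]))[0],np.array(k["t"]),k["camera_matrix"],np.array([k["k1"],0,0,0,0.]))[0].reshape(-1,2)
E
python3 - <<'E'
from h import *
for c in ["top","side"]:
    p,W=load(c,c+"0")
    x,y,z=W[...,0],W[...,1],W[...,2]
    def reg(cx,cy,r,z0,z1): return (np.hypot(x-cx,y-cy)<r)&(z>z0)&(z<z1)
    def rect(m,n):
        q=W[m];r=cv2.minAreaRect(q[:,:2].astype(np.float32)*1000)
        print(c,n,m.sum(),np.round(r[0],1),np.round(r[1],1),round(r[2],1),"zmed",np.round(np.nanmedian(q[:,2]),4))
    hsv=cv2.cvtColor(p,cv2.COLOR_RGB2HSV)
    white=(hsv[...,1]<50)&(hsv[...,2]>120)
    teal=(hsv[...,0]>75)&(hsv[...,0]<100)&(hsv[...,1]>100)
    rect(reg(.54,.18,.13,.07,.095)&white,"rim")
    rect(reg(.527,-.208,.14,.012,.03)&white,"plate")
    rect(reg(.527,-.208,.14,.042,.065),"bar")
    m=teal&reg(.527,-.208,.18,.0,.08)
    n,l,s,ce=cv2.connectedComponentsWithStats(m.astype(np.uint8))
    for i in range(1,n):
        if s[i,4]>8: rect(l==i,"clip"); print(np.round(np.nanpercentile(z[l==i],[2,50,98]),3))
    for n,(cx,cy) in dict(tamper=(.474,.009),bowl=(.765,-.02),cup=(.43,.435),frother=(.6,.45)).items():
        m=reg(cx,cy,.09,.012,.3); q=W[m]; print(n,np.round(np.percentile(q,[1,50,99],axis=0),3).tolist())
    cr=p[100:260,110:400] if c=="top" else p[120:270,150:400]
    cv2.imwrite(f"pics/{c}crop.png",cv2.resize(cr,None,fx=2.7,fy=2.7,interpolation=cv2.INTER_CUBIC)[:,:,::-1])
E
```

```text
top rim 206 [534.7 179.5] [121.6 164.2] 81.1 zmed 0.0791
top plate 1197 [ 526.9 -211. ] [148.1 184. ] 71.5 zmed 0.0204
top bar 78 [ 527.2 -211. ] [16.1 89. ] 72.7 zmed 0.0509
top clip 123 [ 631.1 -244.8] [59.8 39.3] 74.2 zmed 0.0244
[0.015 0.024 0.035]
top clip 111 [ 555.2 -128.4] [35.5 61.4] 71.0 zmed 0.0259
[0.015 0.026 0.035]
top clip 16 [ 515.5 -310.7] [16.7 23.1] 86.7 zmed 0.0299
[0.024 0.03  0.038]
top clip 134 [ 423.2 -178.5] [60.  41.7] 72.6 zmed 0.0207
[0.013 0.021 0.028]
tamper [[0.438, -0.027, 0.016], [0.459, 0.0, 0.03], [0.487, 0.024, 0.094]]
bowl [[0.712, -0.064, 0.013], [0.779, -0.012, 0.027], [0.814, 0.037, 0.05]]
cup [[0.37, 0.39, 0.013], [0.424, 0.438, 0.045], [0.462, 0.5, 0.064]]
frother [[0.563, 0.411, 0.017], [0.599, 0.446, 0.152], [0.686, 0.499, 0.164]]
side rim 556 [533.8 179.7] [125.5 162.1] 80.6 zmed 0.0777
side plate 898 [ 531.4 -199.8] [168.9 188.9] 73.4 zmed 0.0201
side bar 102 [ 528.9 -209.7] [19.6 88.8] 72.3 zmed 0.0497
side clip 107 [ 499.4 -297.7] [35.9 58.6] 74.8 zmed 0.0262
[0.019 0.026 0.034]
side clip 82 [ 423.1 -173.9] [61.  35.7] 69.5 zmed 0.0208
[0.016 0.021 0.025]
side clip 79 [ 633.  -241.4] [59.9 31. ] 68.2 zmed 0.0247
[0.017 0.025 0.032]
side clip 51 [ 559.9 -114. ] [16.8 49.3] 73.1 zmed 0.0272
[0.018 0.027 0.034]
tamper [[0.443, -0.02, 0.013], [0.473, 0.009, 0.031], [0.494, 0.028, 0.089]]
bowl [[0.714, -0.064, 0.012], [0.76, -0.036, 0.032], [0.815, 0.039, 0.046]]
cup [[0.374, 0.396, 0.013], [0.427, 0.437, 0.039], [0.466, 0.503, 0.059]]
frother [[0.573, 0.423, 0.015], [0.633, 0.481, 0.125], [0.687, 0.508, 0.161]]
```

View pics/topcrop.png

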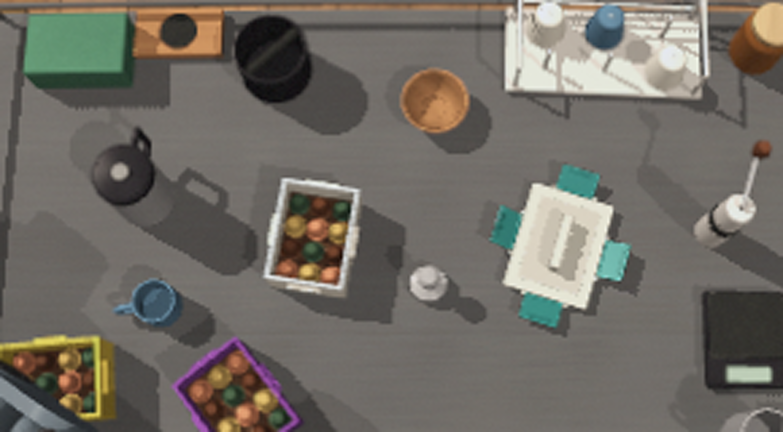

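The lid bar is at (0.5275, -0.2105), yaw about -17.5°, with its top at 0.051 as expected. The box rim is at (0.534, 0.1795), yaw about -9.1°, z 0.079, and 121x164 mm, which agrees with the given size. Next I check reach, then grip.

```bash
cat >> h.py <<'E'
def rot(a): # tool pointing down, jaws along angle a (deg)
    a=np.deg2rad(a);X=np.array([0,0,-1.]);Y=np.array([np.cos(a),np.sin(a),0])
    return np.column_stack([X,Y,np.cross(X,Y)])
def st(n=""):
    print(n,"t",round(manip.current_time(),2),"p",np.round(manip.current_ee_pos(),4),"F",np.round(manip.current_force(),1),"g",round(float(manip.current_grip_width()),3))
E
python3 - <<'E'
from h import *
print(np.round(manip.current_tcp_rot(),2)); st()
for a in [72.5,-107.5]: print(a,manip.inverse_kinematics([.5275,-.2105,.15],rot(a)))
for p,a in [((.534,.1795,.2),81),((.55,.28,.06),-9),((.52,.08,.06),-9),((.64,.16,.06),81),((.42,.2,.06),81)]:
    for k in (0,180): print(p,a+k,np.round(manip.inverse_kinematics(p,rot(a+k)),2))
E
```

```text
[[ 0.    0.41  0.91]
 [-0.    0.91 -0.41]
 [-1.    0.    0.  ]]
 t 0.9 p [0.2276 0.5006 0.2313] F [0.  0.3 0.9] g 1.0
72.5 [-4.61654224e-01  4.78001277e-01  1.68012277e+00 -4.44089210e-16
  9.83468608e-01 -1.72701793e+00]
-107.5 [-4.61654224e-01  4.78001277e-01  1.68012277e+00 -4.44089210e-16
  9.83468608e-01  1.41457472e+00]
(0.534, 0.1795, 0.2) 81 [ 0.24  0.41  1.65 -0.    1.08 -1.17]
(0.534, 0.1795, 0.2) 261 [ 0.24  0.41  1.65 -0.    1.08  1.97]
(0.55, 0.28, 0.06) -9 [ 0.4   0.68  1.59 -0.    0.87  0.55]
(0.55, 0.28, 0.06) 171 [ 0.4   0.68  1.59 -0.    0.87 -2.59]
(0.52, 0.08, 0.06) -9 [ 0.06  0.55  1.84 -0.    0.75  0.22]Traceback (most recent call last):
  File "<stdin>", line 5, in <module>
    return _wrapfunc(a, 'round', decimals=decimals, out=out)
    return _wrapit(obj, method, *args, **kwds)
    result = getattr(arr, method)(*args, **kwds)
TypeError: unsupported operand type(s) for *: 'NoneType' and 'float'
```

```bash
python3 - <<'E'
from h import *
R=rot(72.5)
manip.move_ptp([.5275,-.2105,.20],R); st()
manip.set_gripper(0.5)
manip.move_l([.5275,-.2105,.05],R,0.15); st()
manip.move_l([.5275,-.2105,.029],R,0.05); st("down")
manip.set_gripper(0.0,60); st("grip")
manip.move_l([.5275,-.2105,.06],R,0.06); st("lift")
manip.move_l([.5275,-.2105,.21],R,0.15); st("lift")
p,W=grab("side","side1"); grab("top","top1")
E
```

```text
t 3.62 p [ 0.5277 -0.2099  0.2   ] F [ 0.7  1.4 -0.7] g 0.996
 t 5.27 p [ 0.528  -0.2108  0.0508] F [-1.   0.3 -0.4] g 0.498
down t 5.83 p [ 0.5274 -0.2105  0.0288] F [-0.9  0.4 -0.4] g 0.501
grip t 6.19 p [ 0.5278 -0.2107  0.0295] F [-0.6 -0.3  4.9] g 0.174
lift t 6.86 p [ 0.5274 -0.2105  0.06  ] F [ 0.4 -0.  -3.1] g 0.178
lift t 8.01 p [ 0.5271 -0.2103  0.209 ] F [ 0.3  0.6 -4.2] g 0.171
```

```bash
python3 - <<'E'
from h import *
for c in ["top","side"]:
    p,W=load(c,c+"1"); x,y,z=W[...,0],W[...,1],W[...,2]
    hsv=cv2.cvtColor(p,cv2.COLOR_RGB2HSV)
    teal=(hsv[...,0]>75)&(hsv[...,0]<100)&(hsv[...,1]>100)&(np.hypot(x-.527,y+.21)<.2)&(z>.1)
    n,l,s,_=cv2.connectedComponentsWithStats(teal.astype(np.uint8))
    for i in range(1,n):
        if s[i,4]>8: q=W[l==i]; print(c,s[i,4],np.round(np.median(q,0),4),np.round(np.percentile(q[:,2],[2,98]),3))
    m=(np.hypot(x-.527,y+.21)<.095)&(z>.19)&(z<.212)&~teal&(hsv[...,1]<50)
    r=cv2.minAreaRect(W[m][:,:2].astype(np.float32)*1000); print(r,np.median(z[m]))
    # plane fit
    q=W[m]; A=np.c_[q[:,:2],np.ones(len(q))]; print("slope",np.linalg.lstsq(A,q[:,2],rcond=None)[0])
E
python3 -c "
import cv2;import numpy as np
a=cv2.imread('pics/top1.png')[100:290,180:400];b=cv2.imread('pics/side1.png')[60:250,130:350]
cv2.imwrite('pics/c1.png',cv2.resize(np.vstack([a,b]),None,fx=1.55,fy=1.55))"
```

```text
top 139 [ 0.5529 -0.1254  0.2055] [0.196 0.215]
((555.1775512695312, -148.08181762695312), (17.025211334228516, 129.417724609375), 66.90103149414062) 0.19839977832641711
slope [ 0.00168813 -0.06457396  0.18750006]
side 36 [ 0.517  -0.3029  0.2069] [0.201 0.242]
side 65 [ 0.4242 -0.172   0.2004] [0.197 0.204]
side 70 [ 0.636  -0.2303  0.2035] [0.197 0.21 ]
side 44 [ 0.559  -0.1144  0.2017] [0.197 0.212]
((528.6480102539062, -207.3181915283203), (171.94784545898438, 184.02793884277344), 76.62016296386719) 0.1998687887373007
slope [-0.00588152 -0.00900649  0.20136023]
```

View pics/c1.png

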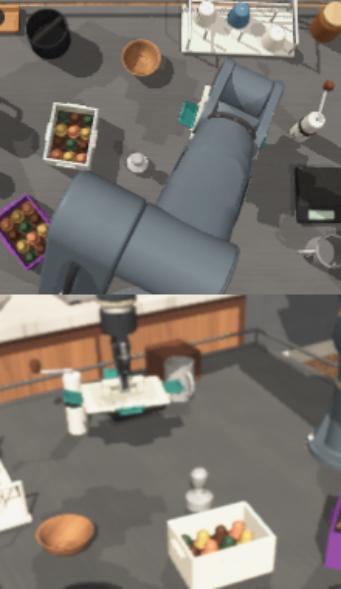

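```bash
python3 - <<'E'
from h import *
R=rot(80.9); x,y=.5343,.1796
manip.move_ptp([x,y,.21],R); st()
manip.move_l([x,y,.118],R,0.12); st()
for z in [.109,.106,.103,.1,.0985,.097]:
    manip.move_l([x,y,z],R,0.03); st(z)
    if abs(manip.current_force()[2])>30: break
E
```

```text
t 9.56 p [0.5346 0.1787 0.21  ] F [ 0.6 -0.6 -2.9] g 0.176
 t 10.47 p [0.5348 0.1796 0.1187] F [ 0.3  0.2 -3. ] g 0.175
0.109 t 10.93 p [0.5342 0.1796 0.1089] F [ 0.1 -0.6 -3.4] g 0.176
0.106 t 11.18 p [0.5342 0.1796 0.1058] F [-0.1 -0.2 -3.4] g 0.172
0.103 t 11.43 p [0.5345 0.1795 0.1034] F [-1.7 -2.6  3. ] g 0.175
0.1 t 11.68 p [0.5344 0.179  0.1014] F [-7.5 -8.7 17.4] g 0.175
0.0985 t 11.93 p [0.5344 0.1785 0.1005] F [-11.3 -14.1  25.1] g 0.175
0.097 t 12.18 p [0.5344 0.1781 0.1002] F [-17.8 -17.6  39.6] g 0.174
```

```bash
python3 - <<'E'
from h import *
R=rot(80.9); x,y=.5343,.1796
print(manip.current_ft_torque())
manip.move_l([x,y,.103],R,0.04); st(); print(np.round(manip.current_ft_torque(),2))
p,W=grab("side","side2"); grab("top","top2")
cv2.imwrite("pics/c2.png",cv2.resize(p[150:300,190:350],None,fx=3.7,fy=3.7,interpolation=cv2.INTER_CUBIC)[:,:,::-1])
E
```

```text
[-2.16364137  2.68990316 -0.09612076]
 t 12.47 p [0.5345 0.1795 0.103 ] F [-1.  -3.7  4.7] g 0.179
[-0.49  0.17 -0.1 ]
```

View pics/c2.png

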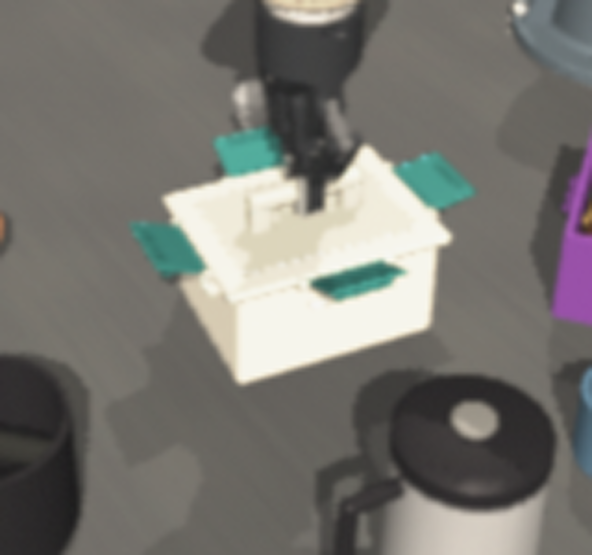

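```bash
python3 - <<'E'
from h import *
R=rot(80.9); x,y,z=.5333,.1781,.103
manip.move_l([x,y,z],R,0.04); st()
for i in range(14):
    F=manip.current_force(); 
    x+=np.clip(1.5e-4*F[0],-.0008,.0008); y+=np.clip(1.5e-4*F[1],-.0008,.0008)
    if F[2]<14: z-=.001
    elif F[2]>25: z+=.0005
    z=max(z,.096)
    manip.move_l([x,y,z],R,0.03); st(np.round([x,y,z],4)); print(np.round(manip.current_ft_torque(),2))
    if manip.current_ee_pos()[2]<.0975 and manip.current_force()[2]>8: break
E
```

```text
t 12.82 p [0.5329 0.1782 0.1023] F [ 0.4 -0.4 -3. ] g 0.174
[0.5334 0.178  0.102 ] t 13.07 p [0.5332 0.1781 0.1017] F [ 0.2  1.4 -3.2] g 0.173
[ 0.01 -0.02  0.04]
[0.5334 0.1783 0.101 ] t 13.32 p [0.5333 0.1783 0.1009] F [ 0.3 -0.8 -3.2] g 0.171
[-0.05  0.03 -0.02]
[0.5334 0.1781 0.1   ] t 13.57 p [0.5334 0.1781 0.0999] F [-0.7 -0.9 -4.6] g 0.171
[-0.01 -0.03 -0.01]
[0.5333 0.178  0.099 ] t 13.82 p [0.5333 0.178  0.0989] F [ 0.2 -0.4 -4.2] g 0.173
[ 0.07  0.05 -0.03]
[0.5334 0.1779 0.098 ] t 14.07 p [0.5335 0.1781 0.0983] F [-1.2  1.5  1.2] g 0.173
[-0.01  0.17 -0.07]
[0.5332 0.1782 0.097 ] t 14.32 p [0.5336 0.1784 0.0977] F [-2.3  2.6  6.4] g 0.173
[-0.28  0.35 -0.07]
[0.5328 0.1785 0.096 ] t 14.57 p [0.5337 0.1787 0.097 ] F [-0.7  1.5  8. ] g 0.172
[-0.29  0.16  0.06]
```

It slid in once shifted. I press a little, let go, and check that it is home.

```bash
python3 - <<'E'
from h import *
R=rot(80.9)
manip.move_l([.5334,.1782,.0945],R,0.02); st("press")
manip.set_gripper(0.35); st("open")
manip.move_l([.5334,.1782,.15],R,0.15)
manip.set_gripper(0.0,40)
# press on the bar from above with shut fingers
manip.move_l([.5334,.1782,.124],R,0.15); st()
for z in [.121,.119,.117,.115]:
    manip.move_l([.5334,.1782,z],R,0.03); st(z)
    if manip.current_force()[2]>15: break
manip.move_l([.5334,.1782,.2],R,0.2); 
grab("side","side3"); grab("top","top3")
E
cat > an.py <<'E'
from h import *
import sys
k=sys.argv[1]
for c in ["top","side"]:
    p,W=load(c,c+k); x,y,z=W[...,0],W[...,1],W[...,2]
    hsv=cv2.cvtColor(p,cv2.COLOR_RGB2HSV); near=np.hypot(x-.5335,y-.178)<.16
    teal=(hsv[...,0]>75)&(hsv[...,0]<100)&(hsv[...,1]>100)&near
    n,l,s,_=cv2.connectedComponentsWithStats(teal.astype(np.uint8))
    for i in range(1,n):
        if s[i,4]>8: q=W[l==i]; print(c,"teal",s[i,4],np.round(np.median(q,0),4),np.round(np.percentile(q[:,2],[2,98]),3))
    white=(hsv[...,1]<60)&(hsv[...,2]>110)
    m=near&(z>.075)&(z<.098)&white
    r=cv2.minAreaRect(W[m][:,:2].astype(np.float32)*1000); print("plate",r)
    m=near&(z>.080)&(z<.096)&white&(np.hypot(x-.5335,y-.178)<.1)
    q=W[m]; A=np.c_[q[:,0]-.5335,q[:,1]-.178,np.ones(len(q))]; print("plane",np.linalg.lstsq(A,q[:,2],rcond=None)[0],len(q))
    m=near&(z>.108)&(z<.125)&white
    if m.sum()>10: r=cv2.minAreaRect(W[m][:,:2].astype(np.float32)*1000); print("bar",r,np.median(z[m]))
E
python3 an.py 3
python3 -c "
import cv2;import numpy as np
a=cv2.imread('pics/top3.png')[100:260,150:320];b=cv2.imread('pics/side3.png')[150:310,190:360]
cv2.imwrite('pics/c3.png',cv2.resize(np.hstack([a,b]),None,fx=2.3,fy=2.3,interpolation=cv2.INTER_CUBIC))"
```

```text
press t 14.82 p [0.5337 0.1787 0.0969] F [-12.1   1.   29.3] g 0.174
open t 15.12 p [0.5334 0.1781 0.0943] F [-0.8 -0.3 -0.4] g 0.353
 t 16.36 p [0.533  0.1781 0.1236] F [ 0.5 -0.3  1.3] g 0.0
0.121 t 16.61 p [0.5336 0.1782 0.1215] F [ 0.2 -0.4 -0.2] g 0.002
0.119 t 16.86 p [0.5339 0.1784 0.1201] F [-2.2 -0.3  8.2] g -0.001
0.117 t 17.11 p [0.534  0.1784 0.1199] F [-10.9  -3.7  30.4] g 0.003
top teal 22 [0.5107 0.1069 0.0872] [0.082 0.097]
plate ((574.1478271484375, 115.979248046875), (94.1170425415039, 33.458492279052734), 0.5867462158203125)
plane [ 0.03421921 -0.0462668   0.0836375 ] 101
side teal 199 [0.5208 0.0912 0.0934] [0.086 0.101]
side teal 170 [0.4258 0.2015 0.089 ] [0.084 0.093]
side teal 157 [0.6446 0.1659 0.0935] [0.085 0.1  ]
side teal 109 [0.5526 0.2757 0.0965] [0.089 0.103]
plate ((549.6638793945312, 182.77511596679688), (189.5503387451172, 227.26849365234375), 64.18283081054688)
plane [-0.00157984 -0.00355603  0.08823236] 1732
bar ((536.6572265625, 179.61325073242188), (20.315521240234375, 88.34468841552734), 81.39288330078125) 0.11787210328636631
```

View pics/c3.png

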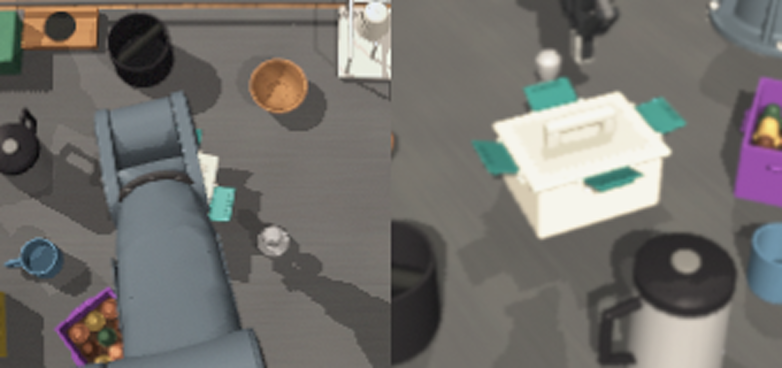

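The lid is home: the bar's top is at 0.120 as it should be, and the plate is level. Now the clips, starting with +x, with the tool tilted 15° so the tip leads.

```bash
cat >> h.py <<'E'
C=np.array([.5339,.1785]); YAW=np.deg2rad(-9.0); TILT=np.deg2rad(15)
def clipframe(side,c=None,yaw=None):
    c=C if c is None else c; yaw=YAW if yaw is None else yaw
    k={"+x":0,"+y":90,"-x":180,"-y":270}[side]
    a=yaw+np.deg2rad(k); u=np.array([np.cos(a),np.sin(a),0]); t=np.array([-np.sin(a),np.cos(a),0])
    h=.0915 if "x" in side else .0715
    X=-np.cos(TILT)*np.array([0,0,1.])-np.sin(TILT)*u
    P=lambda r,z: np.r_[c,0]+u*(h+r)+np.array([0,0,z])
    best=None
    for s in (1,-1):
        Y=s*t; R=np.column_stack([X,Y,np.cross(X,Y)])
        q=[manip.inverse_kinematics(P(*v),R) for v in ((.026,.19),(.026,.046),(.012,.046))]
        if any(k is None for k in q): continue
        cost=np.abs(q[0]-manip.current_qpos()).max()
        if best is None or cost<best[0]: best=(cost,R,q)
    return u,P,best[1],best[2]
E
python3 - <<'E'
from h import *
for s in ["+x","+y","-x","-y"]:
    u,P,R,q=clipframe(s); print(s,np.round(P(.026,.19),3),np.round(q,2).tolist())
E
```

```text
+x [0.65 0.16 0.19] [[0.14, 0.74, 1.15, 0.08, 1.51, -1.29], [0.14, 0.89, 1.23, 0.08, 1.27, -1.3], [0.15, 0.87, 1.27, 0.08, 1.25, -1.3]]
+y [0.549 0.275 0.19 ] [[0.48, 0.59, 1.4, -0.22, 1.31, -2.43], [0.48, 0.77, 1.48, -0.24, 1.06, -2.37], [0.46, 0.76, 1.51, -0.25, 1.05, -2.38]]
-x [0.418 0.197 0.19 ] [[0.42, 0.16, 2.05, -0.22, 0.72, -0.85], [0.42, 0.45, 2.15, -0.42, 0.35, -0.61], [0.4, 0.46, 2.12, -0.4, 0.36, -0.65]]
-y [0.519 0.082 0.19 ] [[-0.06, 0.34, 1.81, 0.31, 0.99, -0.08], [-0.06, 0.57, 1.89, 0.41, 0.69, -0.23], [-0.04, 0.57, 1.89, 0.41, 0.69, -0.2]]
```

```bash
cat >> h.py <<'E'
def pushdown(s):
    u,P,R,q=clipframe(s)
    manip.move_ptp(P(.026,.19),R); st(s+" above")
    manip.move_l(P(.026,.125),R,0.15)
    for z in (.09,.065,.046):
        manip.move_l(P(.026,z),R,0.06); F=manip.current_force(); print(z,"rad",round(F@u,1),np.round(F,1))
        if np.linalg.norm(F)>25: print("STOP");return u,P,R,False
    return u,P,R,True
def pushin(u,P,R,r0=.022,r1=.008,step=.001,lim=14):
    r=r0; pk=0
    while r>=r1-1e-9:
        manip.move_l(P(r,.046),R,0.03); F=manip.current_force(); f=F@u; pk=max(pk,f)
        act=(manip.current_ee_pos()-P(0,0))@u
        print("r",round(r*1000,1),round(act*1000,1),"f",round(f,1),"Fz",round(F[2],1))
        if f>lim: print("LIM");break
        r-=step
    return r
E
python3 - <<'E'
from h import *
u,P,R,ok=pushdown("+x")
if ok:
    r=pushin(u,P,R,r0=.021,r1=.014,lim=9); st()
    p,W=grab("side","side4")
    cv2.imwrite("pics/c4.png",cv2.resize(p[140:300,190:360],None,fx=3.5,fy=3.5,interpolation=cv2.INTER_CUBIC)[:,:,::-1])
E
```

```text
+x above t 18.38 p [0.6496 0.1599 0.188 ] F [ 0.5 -0.7  0.5] g -0.005
0.09 rad 0.1 [0.2 0.6 0.8]
0.065 rad -0.8 [-0.7  0.7  0. ]
0.046 rad -0.1 [-0.   0.4  0.4]
r 21.0 20.9 f 0.9 Fz 0.4
r 20.0 20.0 f -0.2 Fz -0.6
r 19.0 19.2 f 1.2 Fz -0.6
r 18.0 18.2 f 3.1 Fz -2.3
r 17.0 16.9 f 2.4 Fz -1.5
r 16.0 15.8 f 1.3 Fz -0.6
r 15.0 14.8 f 1.0 Fz -0.7
r 14.0 13.8 f -0.0 Fz -0.7
 t 22.79 p [0.6379 0.1621 0.046 ] F [ 0.2  1.  -0.7] g -0.001
```

View pics/c4.png

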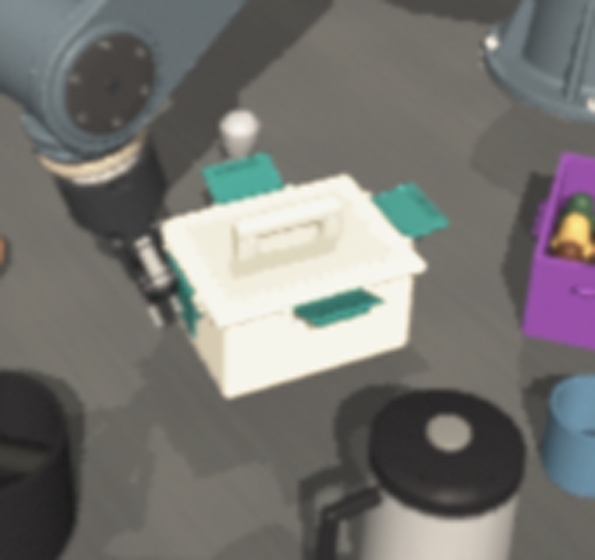

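```bash
python3 - <<'E'
from h import *
u,P,R,q=clipframe("+x"); R=manip.current_tcp_rot()
r=pushin(u,P,R,r0=.013,r1=.010,lim=5); st()
manip.move_l(P(.03,.06),R,0.15); manip.move_l(P(.03,.19),R,0.25)
p,W=grab("side","side5")
cv2.imwrite("pics/c5.png",cv2.resize(p[140:300,190:360],None,fx=3.5,fy=3.5,interpolation=cv2.INTER_CUBIC)[:,:,::-1])
E
```

```text
r 13.0 12.9 f 1.1 Fz 0.3
r 12.0 12.2 f 2.2 Fz -0.3
r 11.0 11.1 f 3.0 Fz -0.7
r 10.0 10.7 f 7.0 Fz -2.0
LIM
 t 23.84 p [0.6348 0.1625 0.0461] F [ 6.9 -0.7 -2. ] g 0.003
```

View pics/c5.png

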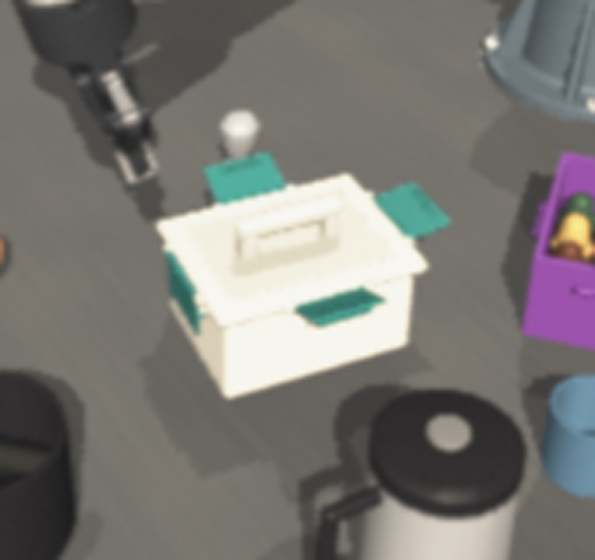

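```bash
cat > clips.py <<'E'
from h import *
import sys
c,k=sys.argv[1:3]
p,W=load(c,k); hsv=cv2.cvtColor(p,cv2.COLOR_RGB2HSV)
q=W-np.r_[C,0]; cs,sn=np.cos(YAW),np.sin(YAW)
lx=q[...,0]*cs+q[...,1]*sn; ly=-q[...,0]*sn+q[...,1]*cs; z=W[...,2]
teal=(hsv[...,0]>75)&(hsv[...,0]<100)&(hsv[...,1]>100)&(np.hypot(lx,ly)<.17)&(z>.03)
n,l,s,_=cv2.connectedComponentsWithStats(teal.astype(np.uint8))
for i in range(1,n):
    if s[i,4]<10: continue
    m=l==i; X,Y,Z=np.median(lx[m]),np.median(ly[m]),z[m]
    r=abs(lx[m])-.0915 if abs(X)/92>abs(Y)/72 else abs(ly[m])-.0715
    print(s[i,4],"lx,ly",np.round([X,Y],3),"z2/98",np.round(np.percentile(Z,[2,98]),3),"r med",np.round(np.percentile(r,[5,50,95])*1000,1), "dr/dz",np.round(np.polyfit(Z,r,1)[0],2))
E
python3 clips.py side side5; python3 an.py 5 2>/dev/null; python3 - <<'E'
from h import *
p,W=load("side","side5")
for n,(cx,cy) in dict(tamper=(.474,.009)).items():
    x,y,z=W[...,0],W[...,1],W[...,2]
    m=(np.hypot(x-cx,y-cy)<.07)&(z>.012)&(z<.1); print(n,np.round(np.percentile(W[m],[1,50,99],axis=0),3).tolist())
E
```

```text
195 lx,ly [-0.001 -0.088] z2/98 [0.086 0.101] r med [ 2.  16.9 31. ] dr/dz 2.0
173 lx,ly [-0.113  0.004] z2/98 [0.085 0.093] r med [ 4.9 21.7 37.5] dr/dz 3.95
55 lx,ly [0.092 0.005] z2/98 [0.057 0.087] r med [0.1 1.  2.2] dr/dz 0.02
109 lx,ly [0.003 0.1  ] z2/98 [0.088 0.102] r med [10.4 28.4 37.2] dr/dz 1.74
tamper [[0.452, -0.019, 0.032], [0.472, 0.008, 0.078], [0.483, 0.019, 0.09]]
```

The +x clip is vertical, with its face at the hinge line, so it is shut. On to the +y clip.

```bash
python3 - <<'E'
from h import *
u,P,R,ok=pushdown("+y")
if ok:
    r=pushin(u,P,R,r0=.020,r1=.010,lim=6.5,step=.00125); st()
    manip.move_l(P(.03,.06),R,0.15); manip.move_l(P(.03,.19),R,0.25); st()
    p,W=grab("side","side6")
    cv2.imwrite("pics/c6.png",cv2.resize(p[140:300,190:360],None,fx=3.5,fy=3.5,interpolation=cv2.INTER_CUBIC)[:,:,::-1])
E
python3 clips.py side side6
```

```text
+y above t 25.93 p [0.5493 0.2744 0.1893] F [0.6 0.1 0. ] g -0.002
0.09 rad 0.2 [-0.1  0.2  0. ]
0.065 rad 1.6 [ 0.9  1.4 -0.2]
0.046 rad 0.7 [ 0.2  0.6 -0.9]
r 20.0 19.8 f -1.0 Fz -0.1
r 18.8 18.8 f 0.2 Fz 0.0
r 17.5 17.7 f 2.5 Fz -0.9
r 16.2 16.2 f 2.3 Fz -1.7
r 15.0 14.7 f 0.6 Fz -0.2
r 13.7 13.5 f -0.5 Fz 0.3
r 12.5 12.4 f 1.3 Fz -0.1
r 11.2 11.4 f 1.5 Fz -1.1
r 10.0 10.4 f 5.6 Fz 0.1
 t 30.63 p [0.5468 0.2594 0.0461] F [0.4 5.6 0.1] g -0.001
 t 31.62 p [0.5493 0.2781 0.1889] F [-0.8 -0.1 -0.9] g -0.001
192 lx,ly [ 0.    -0.089] z2/98 [0.086 0.101] r med [ 3.4 18.  32.6] dr/dz 2.03
170 lx,ly [-0.113  0.004] z2/98 [0.085 0.093] r med [ 5.2 21.  36.4] dr/dz 3.41
54 lx,ly [0.093 0.003] z2/98 [0.058 0.088] r med [0.1 1.2 2.1] dr/dz 0.02
183 lx,ly [0.    0.073] z2/98 [0.049 0.085] r med [-1.2  1.2  3.3] dr/dz 0.03
```

View pics/c6.png

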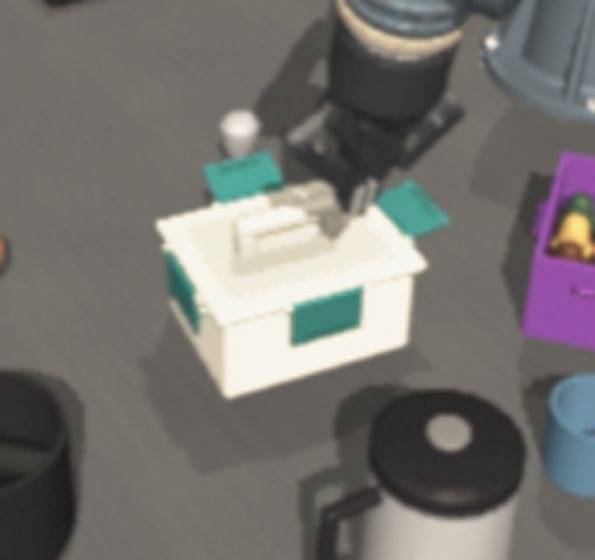

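```bash
python3 - <<'E'
from h import *
u,P,R,ok=pushdown("-x")
if ok:
    r=pushin(u,P,R,r0=.020,r1=.010,lim=6.5,step=.00125); st()
    manip.move_l(P(.03,.06),R,0.15); manip.move_l(P(.03,.19),R,0.25); st()
    p,W=grab("top","top7")
    p,W=grab("side","side7")
E
python3 clips.py side side7;python3 clips.py top top7
```

```text
-x above t 33.08 p [0.4181 0.197  0.1898] F [-0.8 -0.2 -0.2] g -0.0
0.09 rad 0.1 [-0.1  0.3 -0. ]
0.065 rad -0.6 [ 0.5 -0.4 -0.4]
0.046 rad -0.2 [0.3 0.8 0. ]
r 20.0 19.7 f -0.4 Fz -0.8
r 18.8 18.8 f 1.8 Fz 0.1
r 17.5 17.6 f 1.9 Fz -1.6
r 16.2 16.2 f 2.1 Fz -0.6
r 15.0 14.7 f 0.2 Fz -0.9
r 13.7 13.4 f 0.6 Fz 0.1
r 12.5 12.5 f 0.8 Fz 1.7
r 11.2 11.5 f 4.5 Fz 2.6
r 10.0 10.9 f 11.1 Fz 6.4
LIM
 t 37.77 p [0.4327 0.1942 0.0458] F [-10.7   3.8   6.4] g -0.001
 t 38.76 p [0.4137 0.1972 0.1889] F [-0.5 -0.5  0.8] g -0.002
195 lx,ly [ 0.001 -0.09 ] z2/98 [0.086 0.101] r med [ 4.2 18.1 33.6] dr/dz 2.0
55 lx,ly [0.094 0.005] z2/98 [0.057 0.088] r med [1.3 2.3 3.1] dr/dz 0.02
180 lx,ly [0.001 0.073] z2/98 [0.051 0.085] r med [-0.7  1.3  3.5] dr/dz 0.02
13 lx,ly [ 0.092 -0.001] z2/98 [0.077 0.09 ] r med [-1.5  0.7  2.1] dr/dz -0.15
12 lx,ly [-0.014 -0.077] z2/98 [0.084 0.095] r med [ 2.   5.  12.2] dr/dz 0.94
10 lx,ly [-0.093 -0.02 ] z2/98 [0.057 0.365] r med [-0.4  1.3 31.3] dr/dz 0.15
```

The same force signature: a peak, a drop to zero, then a firm wall. Last is the -y clip. The box may have moved about 1 mm.

```bash
python3 - <<'E'
from h import *
u,P,R,ok=pushdown("-y")
if ok:
    r=pushin(u,P,R,r0=.020,r1=.0105,lim=5,step=.00125); st()
    manip.move_l(P(.03,.06),R,0.15); manip.move_l(P(.03,.19),R,0.25); st()
    manip.move_j([1.059,.351,1.652,0,1.139,-.085]); st()
    p,W=grab("top","top8")
    cv2.imwrite("pics/c8.png",cv2.resize(np.hstack([p[110:270,150:320],grab("side","side8")[0][140:300,190:360]]),None,fx=2.3,fy=2.3,interpolation=cv2.INTER_CUBIC)[:,:,::-1])
E
python3 clips.py side side8;python3 clips.py top top8; python3 an.py 8
```

```text
-y above t 39.62 p [0.518  0.082  0.1887] F [0.4 1.2 0.6] g 0.0
0.09 rad 0.2 [ 0.7 -0.3 -0. ]
0.065 rad -0.5 [-0.3  0.6  0.1]
0.046 rad -0.5 [-0.4  0.6 -0.8]
r 20.0 19.8 f -0.1 Fz 0.4
r 18.8 18.8 f 1.9 Fz -0.6
r 17.5 17.5 f 1.1 Fz -0.7
r 16.2 16.1 f 1.0 Fz -0.5
r 15.0 14.8 f -0.3 Fz 0.8
r 13.7 13.6 f -0.2 Fz -0.4
r 12.5 12.5 f 1.6 Fz 0.1
r 11.2 11.5 f 5.7 Fz 0.9
LIM
 t 44.07 p [0.521  0.0965 0.046 ] F [-1.  -5.6  0.9] g -0.002
 t 45.04 p [0.5174 0.0786 0.1887] F [-1.2 -0.4 -0.3] g -0.0
 t 46.92 p [0.2285 0.5001 0.2308] F [ 0.7 -0.1  0.3] g -0.005
53 lx,ly [0.094 0.004] z2/98 [0.058 0.088] r med [0.9 2.2 3.5] dr/dz 0.03
181 lx,ly [0.    0.074] z2/98 [0.05  0.086] r med [0.6 2.3 4.1] dr/dz 0.02
13 lx,ly [ 0.091 -0.001] z2/98 [0.081 0.093] r med [-2.8 -0.4  3. ] dr/dz -0.5
13 lx,ly [-0.001 -0.072] z2/98 [0.045 0.091] r med [0.5 1.  1.9] dr/dz 0.02
28 lx,ly [-0.093 -0.001] z2/98 [0.055 0.093] r med [-0.1  1.6  2.7] dr/dz -0.03
top teal 13 [0.6244 0.1631 0.089 ] [0.081 0.093]
top teal 13 [0.5218 0.1068 0.0826] [0.045 0.091]
top teal 28 [0.4424 0.1918 0.083 ] [0.055 0.093]
plate ((533.6769409179688, 181.12635803222656), (146.65567016601562, 186.593017578125), 80.420166015625)
plane [-0.00347075  0.0040207   0.08852328] 1245
bar ((534.301025390625, 178.76181030273438), (16.216306686401367, 91.55933380126953), 81.22563171386719) 0.1184295547213299
side teal 53 [0.6271 0.1682 0.0708] [0.058 0.088]
side teal 181 [0.5456 0.2512 0.067 ] [0.05  0.086]
plate ((534.4107666015625, 178.7417755126953), (150.14710998535156, 186.74159240722656), 80.88864135742188)
plane [-0.00167459 -0.00364063  0.08817848] 1750
bar ((536.1071166992188, 180.58139038085938), (18.13522720336914, 87.03398132324219), 80.66441345214844) 0.1179580129044714
```

View pics/c8.png

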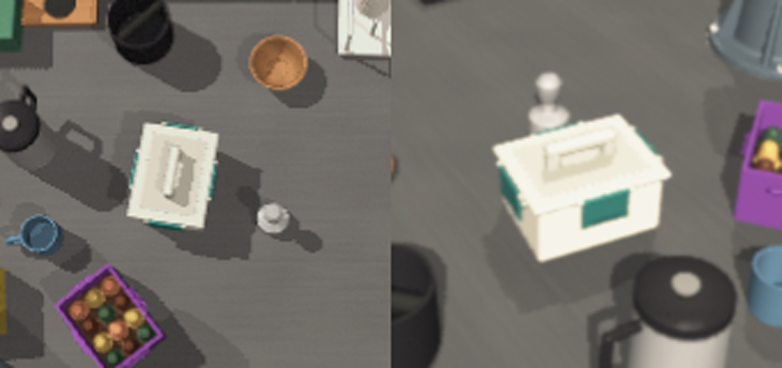

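```bash
python3 - <<'E'
from h import *
st(); manip.sign_off()
E
```

```text
t 47.02 p [0.2286 0.5001 0.2309] F [-0.4  0.3  0.7] g -0.003
the job is handed in; nothing more can be done
```

The lid is home on the white box and all four clips are shut. I handed the job in at 47 s, with the arm back at its start pose and touching nothing.

- **Lid:** The plug caught on the rim on the first try, with about 40 N of vertical force. I backed off, shifted the lid about 1–1.5 mm and it slid in. Pressed from above, the top of the handle bar stood at 0.120 m, where it should be. The depth images show the plate level to within about 0.4 %.
- **Clips:** Each clip was pushed down and then pressed in with the shut fingers. All four gave the same force pattern: a peak of about 2–3 N, a drop to zero, then a firm stop. In the final images each clip face is within about 2 mm of its hinge line. The +x, +y and -y clips measure vertical. The -x clip reads the same, but on few pixels.
- **Harder press:** The last step on the -x clip reached 11 N, more than I intended. The box moved no more than about 1 mm.
- **Other things:** The tamper, bowl, cup, frother and the look-alike boxes look untouched in the last pictures. I re-measured only the tamper, midway through the job, and it had not moved.
- **Camera disagreement:** The two cameras differ by about 2 mm on the handle's position, which is within their calibration error.

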